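Set the router lift to its red line and lock it

TASK

Set the router's cutting height: with a fingertip against the handwheel's upright handle, push the wheel round clockwise until its white index mark lines up with the red line on the scale ring, to within half a division; come up to the line without running a division past it, because backing off leaves slack in the screw. Then push the yellow lock lever round clockwise to its stop, with the wheel still on its line. Push gently, do not squeeze the wheel or lift it in its socket, keep off the cutter, and leave the loose things where they are.

Things in the scene. Friction and masses are not known exactly. Their poses are not given: they have to be found in the camera images.
- router_top: White router board let into the bench, 400 x 540 mm, top 22 mm above the bench, with a black lift plate, 250 x 420 mm, its top at 23 mm. Fixed. Origin on the bench under the plate's centre; +x points away from the operator (who stands on the robot's side) to the fence, +y to the left, z up. The fence, its top 94 mm above the bench, begins 89 mm beyond the origin in +x; a dust pipe lies behind it.
- crank (a joint): Angle (rad) of the lift handwheel about its upright axis; it grows as the wheel turns clockwise seen from above, which raises the cutter by 4 mm a turn. The wheel starts between 0 and 0.6. It is held by friction only (about 0.15 N m, some 3 N at the handle), so it stays where it is left and does not coast.
- crank_axis (a point): Centre of the handwheel's flat top face, 38 mm above the bench. The wheel is a black disc, 125 mm in diameter, with a steel hub 28 mm across standing 5 mm above the face.
- crank_handle (a point): Middle of the handwheel's upright aluminium handle: a round grip 15 to 19 mm in diameter, 46 mm tall, its axis 47 mm from the wheel's axis; it stands up from the disc face and its top is 84 mm above the bench. This point is 61 mm above the bench. It lies diametrically opposite the index mark. At the start it is on the operator's side of the wheel.
- crank_index (a point): Outer end of the white index mark on the handwheel: a white line 5 mm wide and 36 mm long on top of the black disc, running out to its rim; this point is at the rim, 62.5 mm from the wheel's axis.
- scale_ring: Aluminium graduated ring round the handwheel, 176 mm outer diameter, top 32 mm above the bench, 36 divisions of 10 degrees with black lines and one bold red line. Origin on the wheel's axis at the ring's underside; its +x axis points along the red line, z up. It does not move.
- scale_line (a point): Inner end of the red line on the ring, at the wheel's rim: 62.5 mm from the wheel's axis and at the index mark's height, so the index point coincides with it when they line up. The red line is 5 mm wide, 25 mm long. At the start it is 50 to 140 degrees clockwise of the index mark.
- wheel: The handwheel itself with its handle, 0.4 kg. Origin on its axis at its underside, 29 mm above the bench, its +x axis along the white index mark, z up. Its shank only rests in the lift's hex socket, held down by its own weight, so an upward pull lifts it out.
- lock (a joint): Angle (rad) of the yellow lock lever about its upright pivot, growing clockwise seen from above: 0 to 0.25 unlocked (start, pointing towards the operator), 1.45 fully locked against its stop (pointing left). Held by friction only, about 2 N at its grip.
- lock_pivot (a point): Top of the lock lever's steel hub, on the pivot axis, 55 mm above the bench.
- lock_grip (a point): Axis of the yellow lever's arm, 60 mm out from the pivot and 12 mm short of the centre of its rounded end, 62 mm above the bench. The arm here is 19 mm thick, round, and rises slightly outwards; its underside is 53 mm above the bench.
- cutter: Router cutter standing up through the plate, 17 mm in diameter, sharp, about 50 mm above the bench at start. Origin on its axis at the plate's top.
- spanner: Loose steel collet spanner, 170 mm long, lying flat on the board near the operator's edge.
- gauge_block: Loose brass set-up block, 25 x 38 x 50 mm tall, standing on the board towards the operator's edge. Origin under its centre.
- push_block: Yellow push block, 220 x 75 mm with a black handle, 94 mm tall, loose on the bench at the left.
- mallet: Carver's round dark wooden mallet, 90 mm across, 220 mm tall, standing on the bench at the right.
- glue: White glue bottle, 64 mm across, 170 mm tall, standing on the bench at the left.
- bit_block: Pale wooden block of router bits, 100 x 170 mm, 75 mm tall, loose on the bench at the right.
- moulding: Loose pale wooden sample of moulding, 140 x 40 x 30 mm, lying flat on the board at its left end, near the operator's edge. Origin under its centre.

How it is judged:
On the way, in this order (a step that is already met when the one before it is completed fails the run):
1. the white index mark stands on the red line while the lock lever is still open (distance between crank_index and scale_line below 0.006 m and value of joint lock below 0.6 rad), for 0.3 s.
2. the lock lever is pushed home to its stop with the index still on the line (distance between crank_index and scale_line below 0.006 m and value of joint lock above 1.3 rad), for 0.2 s.
At the end, for the whole second after the job is handed in: The index point at the wheel's rim is within 6 mm of the red line (about half a division, 5.5 degrees), the wheel is at rest and fully down in its socket (under 4 mm lifted), the lock lever is turned at least 1.3 of its 1.45 rad, and no loose thing has moved 20 mm (all of step 2 and distance of crank_axis from where it was at the start of the episode below 0.004 m and velocity of joint crank between -0.05 and 0.05 rad/s and distance of each of spanner, gauge_block, push_block, mallet, glue, bit_block, moulding from where it was at the start of the episode below 0.02 m); the robot touches nothing.
It fails at once if the index mark runs more than a division (12 degrees) past the red line (y of crank_index in the frame of scale_ring below -0.013 m).
It fails at once if the handwheel is lifted in its socket by more than 5 mm (distance of crank_axis from where it was at the start of the episode above 0.005 m).
It fails at once if the handwheel is squeezed or pushed with more than 30 N (contact force between the fingers and wheel above 30 N).
It fails at once if the robot touches the cutter (contact force between any of the arm, the fingers and cutter above 0.5 N).
It fails at once if a loose thing is moved 20 mm or more, lifted or carried (distance of any of spanner, gauge_block, push_block, mallet, glue, bit_block, moulding from where it was at the start of the episode above 0.02 m).
It also fails if it takes over 61 s, if anything falls off the work surface, if the arm or the gripper's body presses on something with over 40 N, if the wrist force passes 120 N, or if a joint passes its speed limit or range.

ROBOT

A 6-joint arm with a two-finger parallel gripper is mounted at the origin on the work surface. World frame = base frame: x ahead of the robot, y to its left, z up, the work surface at z = 0. Lengths are in m, angles in rad, forces in N, time in s.
With the tool pointing down it reaches from about 0.375 to 0.925 m from the base axis. Payload 5.7 kg.
Tool frame: the origin (TCP) lies midway between the tips of the shut fingers; the grasp point (between the pads) lies 19 mm behind it; z points along the fingers, y is the line along which they close (so a half turn about z gives the same grasp; the last joint's range is limited). The gripper opens to 85 mm and grips with 20 to 120 N. Pads are 22 mm wide; open, the fingers measure 114 mm over their backs; the gripper's body (76 mm by 85 mm) begins 54 mm behind the grasp point. The pads swing forward as they close: fully open they stand 13 mm farther back than shut.
Start: joints at [1.088, 0.359, 1.51, -0, 1.272, -0.115], TCP at [0.216, 0.56, 0.231] pointing down, gripper open.
Joint ranges: [-2.97, 2.97], [-1.01, 2.36], [0.21, 2.38], [-0.96, 4.11], [0.2, 2.71], [-2.98, 2.98]. Speed limits (rad/s): [2.39, 2.39, 3.14, 3.14, 3.14, 3.14].

INTERFACE

Orientations are given as a 3x3 rotation matrix whose columns are the frame's x, y, z axes.
In Python, from workcell import r, cams, workorder gives the robot as it stands. The module is installed in compiled form; this text tells all that it offers.
- The arm moves only by the tool move_arm, never from a script. Its argument "deltas" is a list of rows, each a list of 3 entries, a list of its own where there are three numbers: the turn, a rotation vector about the world's x, y, z as a fraction of full scale, then the shift along the world's x, y, z as a fraction of full scale, then the closure, from 0 (fully open) to 1 (shut). In form: [[[rx, ry, rz], [dx, dy, dz], hand], ...]. A call has 1 to 20 rows; each row is the pose to reach, as a shift and turn from the pose commanded when the call began, turning the shorter way round; what a row does not reach only later rows make up. Full scale, the value 1, is 1 m for a shift and 180 degrees for a turn. A row lasts 1/12 s, in which the tool goes at most 41.7 mm and 7.16 degrees, less where a joint would pass 70% of its speed; a pose out of reach is approached as far as the arm can. A call with a number of a shift or a turn outside -1 to 1 is refused whole. A call with a gripper value outside its range is refused whole. The fingers move at their own pace and stop on an object; the grip force is fixed at half the most. Time passes only in rows, so rows that repeat a pose let the fingers close. It gives the time, the measured TCP pose, the force, the opening and the grip force at its end, in the units of the state.
- r.state(): the state, without advancing time (a new reading comes with each control period).
- cams.snapshot(name): name is "scene" or "top"; returns a dict with "color" (420x560x3 uint8, red, green, blue), "range_z" (420x560 float32, m along the optical axis (not along the pixel's ray), 0 where there is no reading), "camera_matrix" (3x3 intrinsics, pixels), "R" (3x3) and "t" (3): a world point X has camera coordinates R X + t. Camera axes: x right, y down, z forward; pixel columns grow to the right and rows downward; lengths in m; the calibration is good to about 2 mm. A picture is of the moment at which its call begins.
- workorder.job_done(): hands the job in; it is judged then, once.
The state is a dict: "clock": time; "joint_positions": joint angles; "qd": joint speeds; "joint_efforts": joint torques, N m; "tool_pos": TCP position; "ee_rot": TCP orientation; "force": force on the tool from outside, world axes, zero at the start; "moment": the same for the moment, N m; "opening": finger opening in m; "grasp_force": force on a finger pad.
Only numpy, scipy, OpenCV 4.12 (cv2) and the standard library are available. Lean on these libraries where they do the work, as an engineer would, in place of code of your own. Each camera call takes 0.05 s, during which the arm holds its last target. There are 200 camera calls.

## Working session

There is one attempt and no reset: what is moved stays moved. The work goes in short steps, Python scripts to look and compute and a tool call to move; the robot and the scene stay as the last step left them, time stands still between calls to the robot, and variables do not carry over. Pictures are saved under pics/ and viewed, at most 10 in all, crops included, and the job is handed in when it is done.

Besides the shell and the picture viewer there is one more tool, called after ">>>" in YAML: its name, and indented under it one key for each argument. move_arm: Moves the arm, as the interface text tells. Shift numbers are shares of 1 m and turn numbers shares of 180 degrees, none past 1 either way. Its arguments: {"type":"object","properties":{"deltas":{"type":"array"}},"required":["deltas"]}

```bash
mkdir -p pics
cat > h.py <<'E'
import numpy as np, cv2
from workcell import r, cams, workorder
def snap(n):
    s=cams.snapshot(n); s['n']=n; return s
def save(s,f,crop=None,k=1):
    im=s['color'][:,:,::-1]
    if crop: a,b,c,d=crop; im=im[b:d,a:c]
    cv2.imwrite('pics/'+f,cv2.resize(im,None,fx=k,fy=k,interpolation=cv2.INTER_CUBIC))
def ray(s,px,z):
    K=s['camera_matrix'];R=s['R'];o=-R.T@s['t']
    d=R.T@np.linalg.inv(K)@np.array([px[0],px[1],1.]); return o+d*(z-o[2])/d[2]
def proj(s,X):
    c=s['R']@np.array(X)+s['t'];p=s['camera_matrix']@c;return p[:2]/p[2]
E
python3 - <<'E'
from h import *
for n in('scene','top'):
    s=snap(n); save(s,n+'0.png',k=1.4); print(n,-s['R'].T@s['t'],s['R'][2])
print(r.state())
E
```

```text
scene [1.24350625 0.12280172 0.92407934] [-0.61826128 -0.10624811 -0.77875819]
top [0.34954071 0.01422285 1.39867071] [ 0.15421616 -0.01951866 -0.98784432]
{'clock': 0.1, 'joint_positions': array([ 1.08790489e+00,  3.59426650e-01,  1.51136422e+00, -1.12308110e-06,
        1.27250653e+00, -1.15124484e-01]), 'qd': array([ 5.11600808e-05, -3.27083733e-03, -1.57300329e-03,  9.33017865e-04,
       -4.92140203e-04, -6.09286645e-04]), 'joint_efforts': array([ 3.65836922e-04, -5.28648913e+01, -2.79352462e+01,  1.12439986e-05,
        5.00472786e-03,  2.64914678e-05]), 'tool_pos': array([0.21544287, 0.55930308, 0.23052619]), 'ee_rot': array([[-9.33132568e-01,  3.59531619e-01, -7.90633144e-04],
       [ 3.59532436e-01,  9.33131366e-01, -1.51031480e-03],
       [ 1.94758661e-04, -1.69358219e-03, -9.99998547e-01]]), 'force': array([1.15980302, 0.21607605, 0.28182133]), 'moment': array([-0.020751  , -0.01775782, -0.02525348]), 'grasp_force': 0.0, 'opening': 0.08536078792496343}
```

View pics/scene0.png

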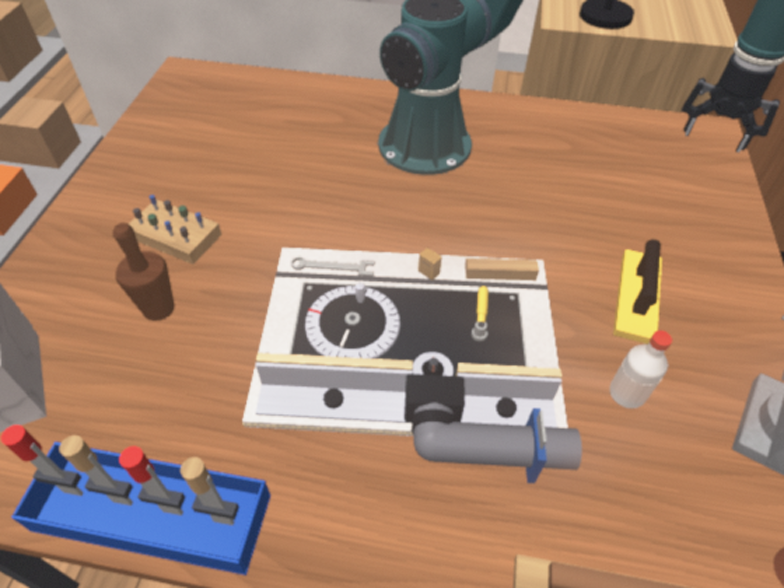

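View pics/top0.png

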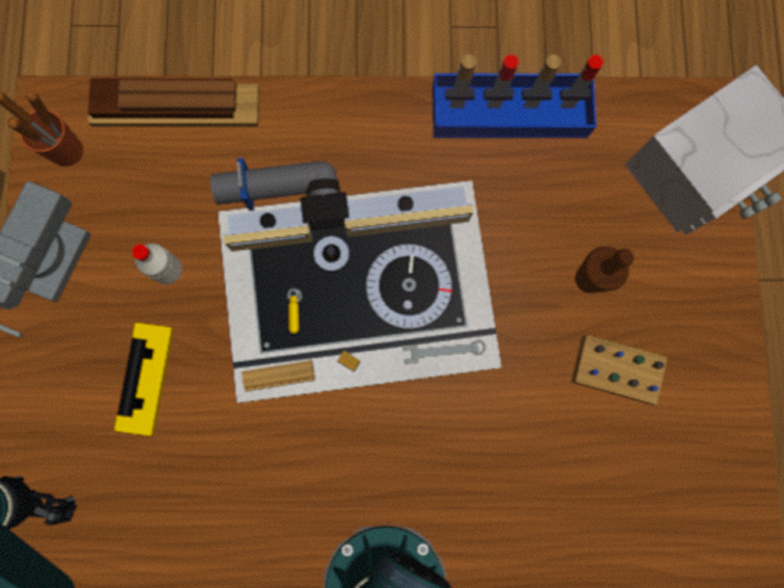

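The top view, at 1.4x, shows the wheel hub at (409,285), the handle at (407,304), the index pointing up to (411,252) and the red line at (445,290). The lever runs from its pivot at (294,296) to its tip at (293,330). The scene view agrees. Next I'll measure these.

```bash
cat > m.py <<'E'
from h import *
def comps(m,amin=5):
    n,l,st,c=cv2.connectedComponentsWithStats(m.astype(np.uint8),connectivity=8)
    return [(c[i],st[i,4],np.argwhere(l==i)[:,::-1]) for i in range(1,n) if st[i,4]>=amin]
# approximate wheel axis from top view, then per-view masks
def red(s,C):
    im=s['color'].astype(int); m=(im[...,0]>im[...,1]+50)&(im[...,0]>im[...,2]+50)
    P=np.argwhere(m)[:,::-1]; W=np.array([ray(s,p,.032) for p in P]); d=np.hypot(*(W[:,:2]-C[:2]).T)
    W=W[(d<.092)&(d>.055)]; return W
def white(s,C):
    im=s['color'].astype(int); m=im.min(2)>120
    P=np.argwhere(m)[:,::-1]; W=np.array([ray(s,p,.038) for p in P]); d=np.hypot(*(W[:,:2]-C[:2]).T)
    return W[(d<.058)&(d>.024)]
def ring(s,C):
    im=s['color'].astype(int); m=im.min(2)>110
    P=np.argwhere(m)[:,::-1]; W=np.array([ray(s,p,.032) for p in P]); d=np.hypot(*(W[:,:2]-C[:2]).T)
    W=W[(d<.095)&(d>.05)]; return cv2.minEnclosingCircle(W[:,:2].astype(np.float32)), cv2.fitEllipse(cv2.convexHull(W[:,:2].astype(np.float32)))
E
python3 - <<'E'
from m import *
np.set_printoptions(precision=4,suppress=True)
g={'top':(409/1.4,285/1.4),'scene':(352/1.4,318/1.4)}
for n in g:
    s=snap(n); C=ray(s,g[n],.043)
    print(n,'hub',C)
    (c,rad),e=ring(s,C); print(' ring',c,rad,e)
    C=np.array([*e[0],.038]); 
    W=red(s,C); v=W.mean(0)[:2]-C[:2]; print(' red',len(W),W.mean(0),np.degrees(np.arctan2(v[1],v[0])))
    W=white(s,C); a=np.degrees(np.arctan2(W[:,1]-C[1],W[:,0]-C[0])); print(' white angs',np.histogram(a,bins=np.arange(-180,181,10))[0])
    im=s['color'].astype(int); m=(im[...,0]>150)&(im[...,1]>120)&(im[...,2]<80)
    for c,a,P in comps(m,20): 
        W=np.array([ray(s,p,.062)[:2] for p in P]); print(' yellow',c,a,W.mean(0),cv2.minAreaRect(W.astype(np.float32)))
    f={'top':(280,190,310,225),'scene':(240,195,265,225)}[n]
s=snap('top'); save(s,'t1.png',(170,150,350,285),4.4)
s=snap('scene'); save(s,'s1.png',(180,170,400,290),3.6)
E
```

```text
top hub [ 0.5951 -0.0532  0.043 ]
 ring (0.5966622233390808, -0.05260912701487541) 0.08743557333946228 ((0.5965445041656494, -0.05250437930226326), (0.17300574481487274, 0.1732136756181717), 120.9700927734375)
 red 21 [ 0.5873 -0.1278  0.032 ] -96.97830012612869
 white angs [ 8  0  0  0  0  0  0  0  0  0  0  0  0  0  0  0  2 24  0  0  0  0  0  0
  0  0  0  0  0  0  0  0  0  0  4 11]
 yellow [174.197   83.4697] 66 [0.949  0.2877] ((0.9504373073577881, 0.28818920254707336), (0.018510712310671806, 0.04064733907580376), 0.04077864810824394)
 yellow [73.9565 85.8261] 23 [0.9415 0.5773] ((0.9425100684165955, 0.5772624015808105), (0.003067295765504241, 0.057763613760471344), 0.04075564444065094)
 yellow [102.1795  85.8974] 39 [0.9413 0.496 ] ((0.9425714612007141, 0.4935590326786041), (0.003071130719035864, 0.09811672568321228), 0.040740177035331726)
 yellow [135.  86.] 27 [0.9411 0.4011] ((0.9411017298698425, 0.4011072814464569), (5.795527613372542e-08, 0.07522478699684143), 0.040738970041275024)
 yellow [209.4818 224.6058] 137 [0.5331 0.1791] ((0.5348783731460571, 0.17908546328544617), (0.
[... 672 characters left out ...]
5880127)
 yellow [462.56 283.8 ] 25 [ 0.3645 -0.5206] ((0.3645339012145996, -0.5202358365058899), (0.031169431284070015, 0.008820905350148678), 71.0975341796875)
scene hub [ 0.5988 -0.0515  0.043 ]
 ring (0.5988448262214661, -0.05145614594221115) 0.0949498638510704 ((0.5994762778282166, -0.05207488313317299), (0.17605583369731903, 0.18945710361003876), 99.51005554199219)
 red 20 [ 0.5863 -0.1283  0.032 ] -99.78163502741928
 white angs [ 3  0  0  0  0  0  0  0  0  0  0  0  0  0  0  0  8 28  1  0  0  0  0  0
  0  0  0  0  0  0  0  0  0  0  0 12]
 yellow [  5.72 128.12] 25 [ 0.3822 -0.8679] ((0.3765357434749603, -0.871427595615387), (0.014660650864243507, 0.0592716783285141), 86.05879211425781)
```

View pics/t1.png

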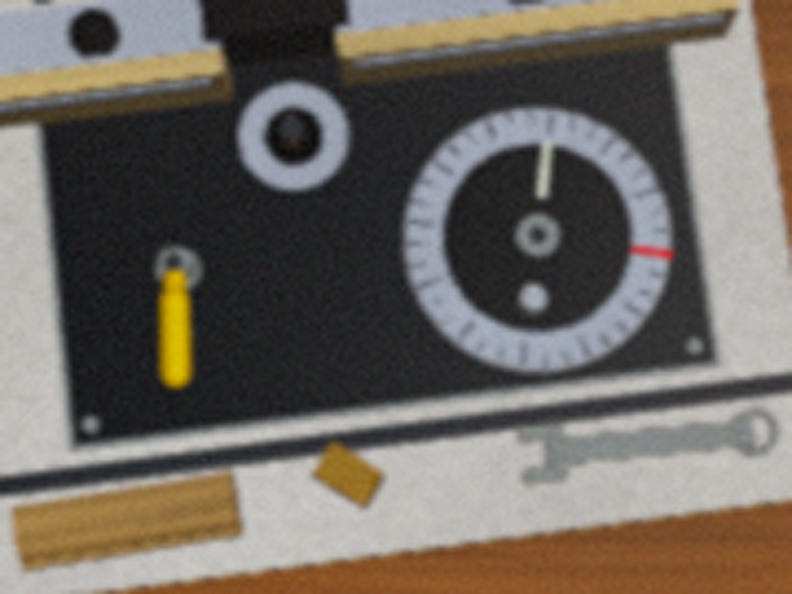

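View pics/s1.png

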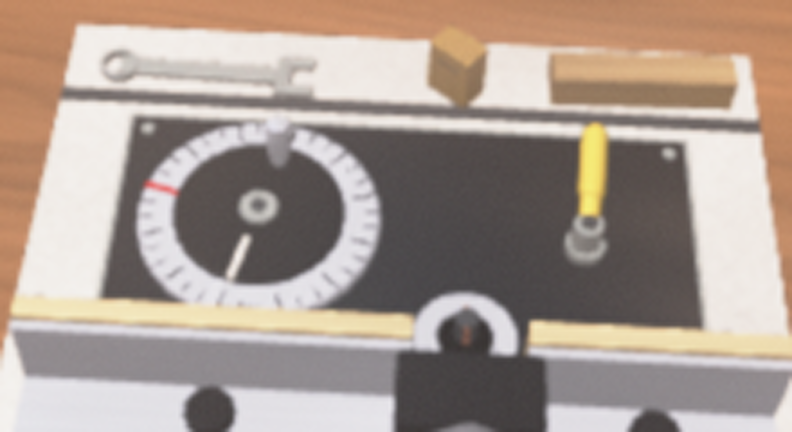

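```bash
cat >> m.py <<'E'
def wheel(n,C=np.array([.5965,-.0523]),off=None):
    """red & index angles (deg) in world from view n, using its own ring centre"""
    s=snap(n); (c,_),e=ring(s,C)
    C=np.array(e[0]) if n=='top' else C
    W=red(s,C)[:,:2].mean(0)-C; ra=np.degrees(np.arctan2(W[1],W[0]))
    im=s['color'].astype(int); m=(im.min(2)>90)
    best=None
    for c,a,P in comps(m,8):
        Q=np.array([ray(s,p,.038)[:2] for p in P])-C; d=np.hypot(*Q.T)
    P=np.argwhere(m)[:,::-1]; Q=np.array([ray(s,p,.038)[:2] for p in P])-C; d=np.hypot(*Q.T); Q=Q[(d>.026)&(d<.056)]
    return s,C,ra,Q
E
python3 - <<'E'
from m import *
np.set_printoptions(precision=4,suppress=True)
for n in('top','scene'):
    s,C,ra,Q=wheel(n); a=np.degrees(np.arctan2(Q[:,1],Q[:,0])); 
    k=np.abs(a)<25; q=Q[k].mean(0); print(n,C,'red',ra,'idx',np.degrees(np.arctan2(q[1],q[0])),k.sum(),q)
    if n=='top':
        for nm,p,z in(('handle top',(170+533/4.4,150+297/4.4),.084),('pivot',(170+177/4.4,150+266/4.4),.055),('levtip',(170+175/4.4,150+385/4.4),.065),('cutter',(170+292/4.4,150+135/4.4),.05),('hub',(170+538/4.4,150+234/4.4),.043)): print(nm,ray(s,p,z))
        for nm,p,z in(('mould far-l',(13,510),.052),('mould far-r',(235,473),.052),('gauge far',(338,443),.072),('fence',(735,10),.094),('fence l',(0,100),.094)): print(nm,ray(s,(170+p[0]/4.4,150+p[1]/4.4),z))
    else:
        for nm,p,z in(('handle top',(278,126),.084),('pivot',(588,222),.055),('levtip',(596,126),.065),('hub',(258,206),.043)): print(nm,ray(s,(180+p[0]/3.6,170+p[1]/3.6),z))
E
```

```text
top [ 0.5966 -0.0526] red -97.01476020140863 idx -5.746818946229406 28 [ 0.0398 -0.004 ]
handle top [ 0.5487 -0.0479  0.084 ]
pivot [0.5742 0.1785 0.055 ]
levtip [0.4966 0.1774 0.065 ]
cutter [0.6609 0.1058 0.05  ]
hub [ 0.5962 -0.0536  0.043 ]
mould far-l [0.4195 0.2796 0.052 ]
mould far-r [0.4419 0.1404 0.052 ]
gauge far [0.4588 0.0745 0.072 ]
fence [ 0.7313 -0.1782  0.094 ]
fence l [0.6739 0.2861 0.094 ]
scene [ 0.5965 -0.0523] red -97.73684133113491 idx -6.55484952851149 42 [ 0.041  -0.0047]
handle top [ 0.5566 -0.0442  0.084 ]
pivot [0.5782 0.1821 0.055 ]
levtip [0.4975 0.18   0.065 ]
hub [ 0.599  -0.0509  0.043 ]
```

>>> move_arm:
  deltas:
    - [[0,0,-0.416],[0.3305,-0.647,0],1]
    - [[0,0,-0.416],[0.3305,-0.647,0],1]
    - [[0,0,-0.416],[0.3305,-0.647,0],1]
    - [[0,0,-0.416],[0.3305,-0.647,0],1]
    - [[0,0,-0.416],[0.3305,-0.647,0],1]
    - [[0,0,-0.416],[0.3305,-0.647,0],1]
    - [[0,0,-0.416],[0.3305,-0.647,0],1]
    - [[0,0,-0.416],[0.3305,-0.647,0],1]
    - [[0,0,-0.416],[0.3305,-0.647,0],1]
    - [[0,0,-0.416],[0.3305,-0.647,0],1]
    - [[0,0,-0.416],[0.3305,-0.647,0],1]
    - [[0,0,-0.416],[0.3305,-0.647,0],1]
    - [[0,0,-0.416],[0.3305,-0.647,0],1]
    - [[0,0,-0.416],[0.3305,-0.647,0],1]
    - [[0,0,-0.416],[0.3305,-0.647,0],1]
    - [[0,0,-0.416],[0.3305,-0.647,0],1]
    - [[0,0,-0.416],[0.3305,-0.647,0],1]
    - [[0,0,-0.416],[0.3305,-0.647,0],1]
    - [[0,0,-0.416],[0.3305,-0.647,0],1]
    - [[0,0,-0.416],[0.3305,-0.647,0],1]

```text
clock: 2.07
tool_pos: [0.5462, -0.0877, 0.2309]
ee_rot: [[0.106, 0.994, -0.001], [0.994, -0.106, 0.001], [0.001, -0.001, -1.0]]
force: [-0.3, 0.7, 0.4]
opening: 0.0003
grasp_force: 0.0
```

>>> move_arm:
  deltas:
    - [[0,0,0],[0,0,-0.03],1]
    - [[0,0,0],[0,0,-0.06],1]
    - [[0,0,0],[0,0,-0.09],1]
    - [[0,0,0],[0,0,-0.12],1]
    - [[0,0,0],[0,0,-0.14],1]
    - [[0,0,0],[0,0,-0.155],1]
    - [[0,0,0],[0,0,-0.168],1]
    - [[0,0,0],[0,0,-0.178],1]
    - [[0,0,0],[0,0,-0.178],1]
    - [[0,0,0],[0,0,-0.178],1]

```text
clock: 2.9
tool_pos: [0.5456, -0.086, 0.0533]
ee_rot: [[0.103, 0.995, -0.001], [0.995, -0.103, 0.001], [0.0, -0.001, -1.0]]
force: [-0.1, 0.3, 0.6]
opening: 0.0002
grasp_force: 0.0
```

Run:
```python
from h import *
s=snap('top'); save(s,'t2.png',(230,150,350,240),5)
s=snap('scene'); save(s,'s2.png',(190,150,330,260),5); print(r.state()['force'])
```

```text
[ 0.28577684 -0.51755249 -0.64764017]
```

View pics/s2.png

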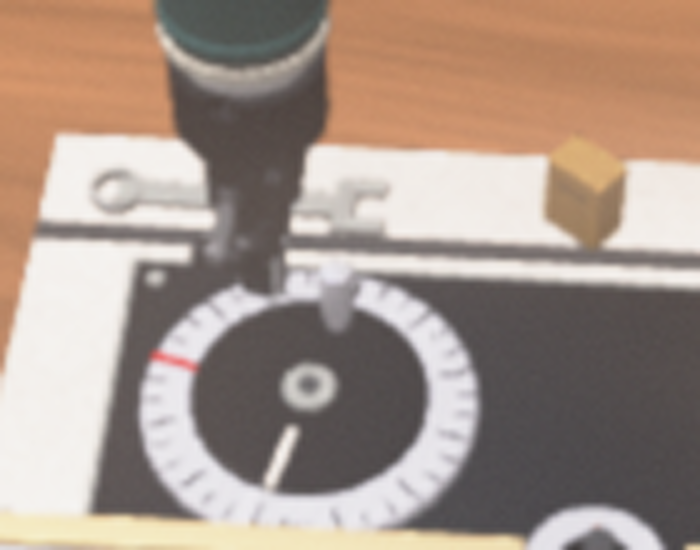

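```bash
cat > plan.py <<'E'
from h import *
import sys
# plan.py x0 y0 yaw0 d th...
x0,y0,w0,d=map(float,sys.argv[1:5]); C=np.array([.597,-.0525])
for th in map(float,sys.argv[5:]):
    a=np.radians(th); F=C+.047*np.array([np.cos(a),np.sin(a)])-d*np.array([np.sin(a),-np.cos(a)])
    print(th,'rz %.4f'%((th-90-w0)/180),'dx %.4f dy %.4f'%tuple(F-[x0,y0]))
E
python3 plan.py .5459 -.0877 84 .0195 178 174 170 166 162 158 154 150 146 142 138; python3 -c "
from h import *
print(r.state()['tool_pos'],r.state()['ee_rot'][:,0])"
```

```text
178.0 rz 0.0222 dx 0.0034 dy 0.0174
174.0 rz 0.0000 dx 0.0023 dy 0.0207
170.0 rz -0.0222 dx 0.0014 dy 0.0242
166.0 rz -0.0444 dx 0.0008 dy 0.0276
162.0 rz -0.0667 dx 0.0004 dy 0.0312
158.0 rz -0.0889 dx 0.0002 dy 0.0347
154.0 rz -0.1111 dx 0.0003 dy 0.0383
150.0 rz -0.1333 dx 0.0006 dy 0.0418
146.0 rz -0.1556 dx 0.0012 dy 0.0453
142.0 rz -0.1778 dx 0.0021 dy 0.0488
138.0 rz -0.2000 dx 0.0031 dy 0.0522
[ 0.54671951 -0.08677136  0.05417985] [ 1.03103600e-01  9.94670615e-01 -1.25617598e-04]
```

>>> move_arm:
  deltas:
    - [[0,0,0],[0.001,0.006,0],1]
    - [[0,0,0],[0.002,0.012,0],1]
    - [[0,0,0],[0.0023,0.015,0],1]
    - [[0,0,0],[0.0023,0.018,0],1]
    - [[0,0,0],[0.0023,0.0207,0],1]
    - [[0,0,-0.011],[0.0018,0.0225,0],1]
    - [[0,0,-0.022],[0.0014,0.0242,0],1]
    - [[0,0,-0.033],[0.0011,0.0259,0],1]
    - [[0,0,-0.044],[0.0008,0.0276,0],1]
    - [[0,0,-0.056],[0.0006,0.0294,0],1]
    - [[0,0,-0.067],[0.0004,0.0312,0],1]
    - [[0,0,-0.078],[0.0003,0.033,0],1]
    - [[0,0,-0.089],[0.0002,0.0347,0],1]
    - [[0,0,-0.1],[0.0002,0.0365,0],1]
    - [[0,0,-0.111],[0.0003,0.0383,0],1]
    - [[0,0,-0.122],[0.0004,0.04,0],1]
    - [[0,0,-0.133],[0.0006,0.0418,0],1]
    - [[0,0,-0.133],[0.0006,0.0418,0],1]

```text
clock: 4.5
tool_pos: [0.5468, -0.0456, 0.0534]
ee_rot: [[0.499, 0.867, 0.0], [0.867, -0.499, -0.001], [-0.001, 0.0, -1.0]]
force: [-0.6, -3.0, 0.9]
opening: -0.0001
grasp_force: 1.2
```

```bash
cat > w.py <<'E'
from m import *
import sys
exp=float(sys.argv[1])  # expected index angle
st=r.state(); print('F',st['force'],st['tool_pos'],np.degrees(np.arctan2(*st['ee_rot'][1::-1,0])))
for n in('top','scene'):
    s,C,ra,Q=wheel(n); C=np.array([.5966,-.0526]) if n=='top' else np.array([.5985,-.0515])
    W=red(s,C)[:,:2].mean(0)-C
    im=s['color'].astype(int); P=np.argwhere(im.min(2)>90)[:,::-1]; Q=np.array([ray(s,p,.038)[:2] for p in P])-C; d=np.hypot(*Q.T); Q=Q[(d>.026)&(d<.056)]
    a=np.degrees(np.arctan2(Q[:,1],Q[:,0])); k=np.abs((a-exp+180)%360-180)<30; q=Q[k].mean(0); i=np.degrees(np.arctan2(q[1],q[0])); R=np.degrees(np.arctan2(W[1],W[0]))
    print(n,'red %.1f idx %.1f todo %.1f'%(R,i,i-R),k.sum(),'spread %.1f'%a[k].std())
E
python3 w.py -30
```

```text
F [-0.56989901 -3.02295578  0.9223751 ] [ 0.54684775 -0.04556135  0.05341607] 60.06190786512225
top red nan idx nan todo nan 0 spread nan
scene red -99.2 idx -33.5 todo 65.8 50 spread 5.7m.py:22: RuntimeWarning: Mean of empty slice.
  W=red(s,C)[:,:2].mean(0)-C; ra=np.degrees(np.arctan2(W[1],W[0]))
  ret = um.true_divide(
w.py:7: RuntimeWarning: Mean of empty slice.
  W=red(s,C)[:,:2].mean(0)-C
w.py:9: RuntimeWarning: Mean of empty slice.
  a=np.degrees(np.arctan2(Q[:,1],Q[:,0])); k=np.abs((a-exp+180)%360-180)<30; q=Q[k].mean(0); i=np.degrees(np.arctan2(q[1],q[0])); R=np.degrees(np.arctan2(W[1],W[0]))
  ret = _var(a, axis=axis, dtype=dtype, out=out, ddof=ddof,
  arrmean = um.true_divide(arrmean, div, out=arrmean,
  ret = ret.dtype.type(ret / rcount)
```

```bash
python3 plan.py .5465 -.0459 60 .022 144 141 138 135 132 129 126 123 120 117 114 111 108 105 102 99 96 93
```

```text
144.0 rz -0.0333 dx -0.0005 dy 0.0032
141.0 rz -0.0500 dx 0.0001 dy 0.0059
138.0 rz -0.0667 dx 0.0009 dy 0.0085
135.0 rz -0.0833 dx 0.0017 dy 0.0111
132.0 rz -0.1000 dx 0.0027 dy 0.0136
129.0 rz -0.1167 dx 0.0038 dy 0.0161
126.0 rz -0.1333 dx 0.0051 dy 0.0185
123.0 rz -0.1500 dx 0.0065 dy 0.0208
120.0 rz -0.1667 dx 0.0079 dy 0.0231
117.0 rz -0.1833 dx 0.0096 dy 0.0253
114.0 rz -0.2000 dx 0.0113 dy 0.0274
111.0 rz -0.2167 dx 0.0131 dy 0.0294
108.0 rz -0.2333 dx 0.0151 dy 0.0313
105.0 rz -0.2500 dx 0.0171 dy 0.0331
102.0 rz -0.2667 dx 0.0192 dy 0.0348
99.0 rz -0.2833 dx 0.0214 dy 0.0364
96.0 rz -0.3000 dx 0.0237 dy 0.0378
93.0 rz -0.3167 dx 0.0261 dy 0.0392
```

>>> move_arm:
  deltas:
    - [[0,0,-0.033],[-0.0002,0.0032,0],1]
    - [[0,0,-0.05],[0.0001,0.0059,0],1]
    - [[0,0,-0.067],[0.0009,0.0085,0],1]
    - [[0,0,-0.083],[0.0017,0.0111,0],1]
    - [[0,0,-0.1],[0.0027,0.0136,0],1]
    - [[0,0,-0.117],[0.0038,0.0161,0],1]
    - [[0,0,-0.133],[0.0051,0.0185,0],1]
    - [[0,0,-0.15],[0.0065,0.0208,0],1]
    - [[0,0,-0.167],[0.0079,0.0231,0],1]
    - [[0,0,-0.183],[0.0096,0.0253,0],1]
    - [[0,0,-0.2],[0.0113,0.0274,0],1]
    - [[0,0,-0.217],[0.0131,0.0294,0],1]
    - [[0,0,-0.233],[0.0151,0.0313,0],1]
    - [[0,0,-0.25],[0.0171,0.0331,0],1]
    - [[0,0,-0.267],[0.0192,0.0348,0],1]
    - [[0,0,-0.283],[0.0214,0.0364,0],1]
    - [[0,0,-0.292],[0.0226,0.0371,0],1]
    - [[0,0,-0.3],[0.0237,0.0378,0],1]
    - [[0,0,-0.3],[0.0237,0.0378,0],1]

```text
clock: 6.18
tool_pos: [0.5695, -0.0074, 0.0529]
ee_rot: [[0.994, 0.106, -0.002], [0.106, -0.994, 0.0], [-0.002, -0.001, -1.0]]
force: [-1.2, -0.3, 0.4]
opening: 0.0002
grasp_force: 1.3
```

```bash
python3 -W ignore w.py -83;python3 -c "
from h import *
save(snap('scene'),'s3.png',(190,150,330,260),5)"
```

```text
F [-1.1996147  -0.31176261  0.44327433] [ 0.56945538 -0.00735981  0.05292721] 6.112008921600629
top red -97.0 idx -79.9 todo 17.1 8 spread 2.6
scene red -99.2 idx -82.5 todo 16.8 47 spread 5.5
```

View pics/s3.png

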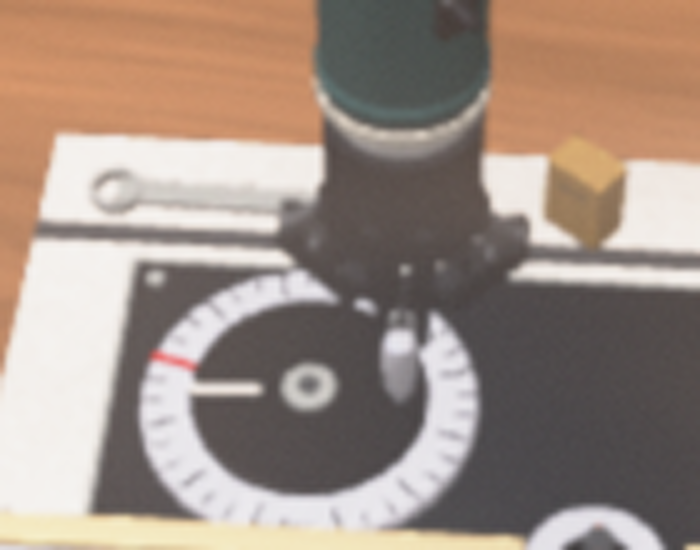

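Index tip at (193,388) and red line inner end at (195,367): about 17° to go, once the 6 mm height difference is allowed for. Both views agree.

```bash
python3 plan.py .5702 -.0081 6 .022 94 92 90 88 86 84 83 82 81 80 79
```

```text
94.0 rz -0.0111 dx 0.0016 dy 0.0010
92.0 rz -0.0222 dx 0.0032 dy 0.0018
90.0 rz -0.0333 dx 0.0048 dy 0.0026
88.0 rz -0.0444 dx 0.0065 dy 0.0033
86.0 rz -0.0556 dx 0.0081 dy 0.0040
84.0 rz -0.0667 dx 0.0098 dy 0.0046
83.0 rz -0.0722 dx 0.0107 dy 0.0049
82.0 rz -0.0778 dx 0.0116 dy 0.0052
81.0 rz -0.0833 dx 0.0124 dy 0.0055
80.0 rz -0.0889 dx 0.0133 dy 0.0057
79.0 rz -0.0944 dx 0.0142 dy 0.0059
```

>>> move_arm:
  deltas:
    - [[0,0,-0.011],[0.0016,0.001,0],1]
    - [[0,0,-0.022],[0.0032,0.0018,0],1]
    - [[0,0,-0.033],[0.0048,0.0026,0],1]
    - [[0,0,-0.044],[0.0065,0.0033,0],1]
    - [[0,0,-0.056],[0.0081,0.004,0],1]
    - [[0,0,-0.061],[0.009,0.0043,0],1]
    - [[0,0,-0.067],[0.0098,0.0046,0],1]
    - [[0,0,-0.072],[0.0107,0.0049,0],1]
    - [[0,0,-0.078],[0.0116,0.0052,0],1]
    - [[0,0,-0.083],[0.0124,0.0055,0],1]
    - [[0,0,-0.083],[0.0124,0.0055,0],1]

```text
clock: 7.25
tool_pos: [0.583, -0.0019, 0.0532]
ee_rot: [[0.988, -0.155, -0.0], [-0.155, -0.988, 0.0], [-0.0, -0.0, -1.0]]
force: [-3.5, 0.3, -0.5]
opening: 0.0002
grasp_force: 1.5
```

```bash
python3 -W ignore w.py -98;python3 -c "
from h import *
save(snap('scene'),'s4.png',(190,150,330,260),5)"
```

```text
F [-3.46070109  0.27592229 -0.51870106] [ 0.58299599 -0.00194144  0.0531871 ] -8.8905323679416
top red -96.9 idx -95.9 todo 1.1 20 spread 2.9
scene red -99.0 idx -99.4 todo -0.4 48 spread 5.9
```

View pics/s4.png

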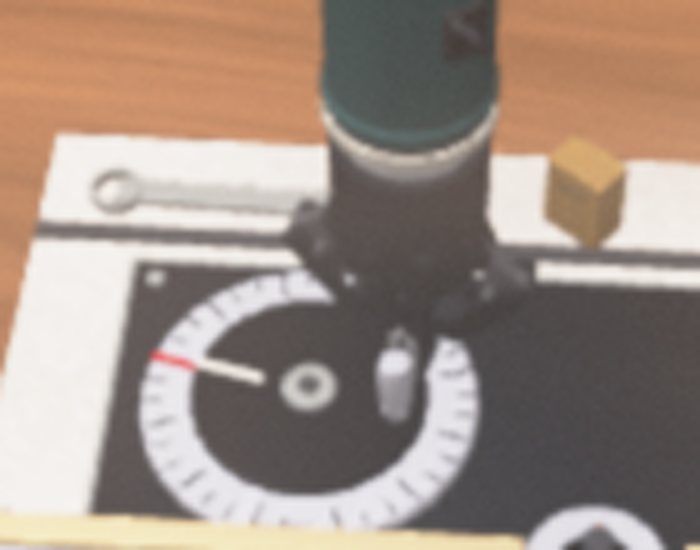

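The picture shows the index collinear with the red line, meeting at (195,363). Both views put it within about 1°. I'll back off and go to the lever.

>>> move_arm:
  deltas:
    - [[0,0,0],[-0.01,0.0015,0],1]
    - [[0,0,0],[-0.025,0.004,0],1]
    - [[0,0,0],[-0.035,0.006,0],1]
    - [[0,0,0],[-0.035,0.006,0.03],1]
    - [[0,0,0],[-0.035,0.006,0.06],1]
    - [[0,0,0.04],[-0.035,0.006,0.09],1]
    - [[0,0,0.556],[-0.0666,0.13,0.09],1]
    - [[0,0,0.556],[-0.0666,0.1396,0.09],1]
    - [[0,0,0.556],[-0.0666,0.1396,0.09],1]
    - [[0,0,0.556],[-0.0666,0.1396,0.09],1]
    - [[0,0,0.556],[-0.0666,0.1396,0.09],1]
    - [[0,0,0.556],[-0.0666,0.1396,0.09],1]
    - [[0,0,0.556],[-0.0666,0.1396,0.09],1]
    - [[0,0,0.556],[-0.0666,0.1396,0.09],1]
    - [[0,0,0.556],[-0.0666,0.1396,0.09],1]
    - [[0,0,0.556],[-0.0666,0.1396,0.09],1]
    - [[0,0,0.556],[-0.0666,0.1396,0.09],1]
    - [[0,0,0.556],[-0.0666,0.1396,0.09],1]
    - [[0,0,0.556],[-0.0666,0.1396,0.09],1]
    - [[0,0,0.556],[-0.0666,0.1396,0.09],1]

```text
clock: 9.07
tool_pos: [0.5164, 0.1375, 0.1435]
ee_rot: [[-0.026, 1.0, 0.001], [1.0, 0.026, 0.0], [0.0, 0.001, -1.0]]
force: [0.2, -0.3, -0.1]
opening: 0.0004
grasp_force: 0.0
```

```bash
python3 -W ignore w.py -98; sed -e 's/\[.597,-.0525\]/[.5755,.180]/' -e 's/\.047/.060/' plan.py > plan2.py; python3 plan2.py .516 .137 91 .022 181 176 171 166 161 156 151 146 141 136 131 126 121 116 112 108 105 102
```

```text
F [ 0.23461589 -0.28795172 -0.05251615] [0.51640612 0.13752712 0.14352621] 91.50225716932682
top red -96.9 idx -95.8 todo 1.1 35 spread 4.2
scene red -99.0 idx -98.9 todo 0.2 51 spread 6.1
181.0 rz 0.0000 dx -0.0001 dy 0.0200
176.0 rz -0.0278 dx -0.0019 dy 0.0252
171.0 rz -0.0556 dx -0.0032 dy 0.0307
166.0 rz -0.0833 dx -0.0040 dy 0.0362
161.0 rz -0.1111 dx -0.0044 dy 0.0417
156.0 rz -0.1389 dx -0.0043 dy 0.0473
151.0 rz -0.1667 dx -0.0036 dy 0.0528
146.0 rz -0.1944 dx -0.0025 dy 0.0583
141.0 rz -0.2222 dx -0.0010 dy 0.0637
136.0 rz -0.2500 dx 0.0011 dy 0.0689
131.0 rz -0.2778 dx 0.0035 dy 0.0738
126.0 rz -0.3056 dx 0.0064 dy 0.0786
121.0 rz -0.3333 dx 0.0097 dy 0.0831
116.0 rz -0.3611 dx 0.0134 dy 0.0873
112.0 rz -0.3833 dx 0.0166 dy 0.0904
108.0 rz -0.4056 dx 0.0200 dy 0.0933
105.0 rz -0.4222 dx 0.0227 dy 0.0953
102.0 rz -0.4389 dx 0.0255 dy 0.0971
```

>>> move_arm:
  deltas:
    - [[0,0,0],[0,0,-0.03],1]
    - [[0,0,0],[0,0,-0.06],1]
    - [[0,0,0],[0,0,-0.08],1]
    - [[0,0,0],[0,0,-0.0945],1]
    - [[0,0,0],[0,0.006,-0.0945],1]
    - [[0,0,0],[0,0.013,-0.0945],1]
    - [[0,0,0],[0,0.02,-0.0945],1]
    - [[0,0,-0.028],[-0.0019,0.0252,-0.0945],1]
    - [[0,0,-0.056],[-0.0032,0.0307,-0.0945],1]
    - [[0,0,-0.083],[-0.004,0.0362,-0.0945],1]
    - [[0,0,-0.111],[-0.0044,0.0417,-0.0945],1]
    - [[0,0,-0.139],[-0.0043,0.0473,-0.0945],1]
    - [[0,0,-0.167],[-0.0036,0.0528,-0.0945],1]
    - [[0,0,-0.194],[-0.0025,0.0583,-0.0945],1]
    - [[0,0,-0.222],[-0.001,0.0637,-0.0945],1]
    - [[0,0,-0.25],[0.0011,0.0689,-0.0945],1]
    - [[0,0,-0.278],[0.0035,0.0738,-0.0945],1]
    - [[0,0,-0.306],[0.0064,0.0786,-0.0945],1]
    - [[0,0,-0.333],[0.0097,0.0831,-0.0945],1]
    - [[0,0,-0.333],[0.0097,0.0831,-0.0945],1]

```text
clock: 10.83
tool_pos: [0.5269, 0.2223, 0.0502]
ee_rot: [[0.856, 0.517, 0.002], [0.517, -0.856, 0.001], [0.002, 0.0, -1.0]]
force: [0.2, -0.4, -0.4]
opening: -0.0003
grasp_force: 0.0
```

```bash
python3 -W ignore w.py -98; python3 -c "
from h import *
save(snap('scene'),'s5.png',(230,150,390,270),5)"; python3 plan2.py .5257 .2201 31 .022 118 115 112 110 108 106 105 104 103 102 100
```

```text
F [ 0.24924313 -0.36175167 -0.35603828] [0.52688685 0.22230057 0.05020376] 31.144608038042634
top red -96.9 idx -95.8 todo 1.1 35 spread 4.2
scene red -99.2 idx -99.4 todo -0.2 54 spread 6.6
118.0 rz -0.0167 dx 0.0022 dy 0.0025
115.0 rz -0.0333 dx 0.0045 dy 0.0050
112.0 rz -0.0500 dx 0.0069 dy 0.0073
110.0 rz -0.0611 dx 0.0086 dy 0.0088
108.0 rz -0.0722 dx 0.0103 dy 0.0102
106.0 rz -0.0833 dx 0.0121 dy 0.0115
105.0 rz -0.0889 dx 0.0130 dy 0.0122
104.0 rz -0.0944 dx 0.0139 dy 0.0128
103.0 rz -0.1000 dx 0.0149 dy 0.0134
102.0 rz -0.1056 dx 0.0158 dy 0.0140
100.0 rz -0.1167 dx 0.0177 dy 0.0152
```

View pics/s5.png

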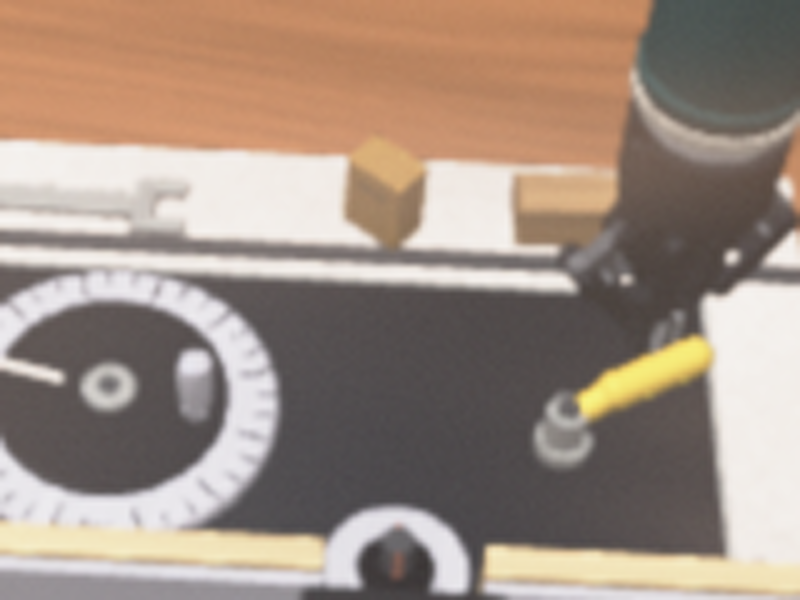

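The lever, from its pivot at (565,405) to its tip at (705,350), is about two thirds of the way round, and the wheel hasn't moved. I'll continue slowly towards the stop.

>>> move_arm:
  deltas:
    - [[0,0,-0.017],[0.0022,0.0025,0],1]
    - [[0,0,-0.033],[0.0045,0.005,0],1]
    - [[0,0,-0.05],[0.0069,0.0073,0],1]
    - [[0,0,-0.061],[0.0086,0.0088,0],1]
    - [[0,0,-0.072],[0.0103,0.0102,0],1]
    - [[0,0,-0.083],[0.0121,0.0115,0],1]
    - [[0,0,-0.089],[0.013,0.0122,0],1]
    - [[0,0,-0.094],[0.0139,0.0128,0],1]
    - [[0,0,-0.094],[0.0139,0.0128,0],1]

```text
clock: 11.73
tool_pos: [0.5398, 0.2335, 0.049]
ee_rot: [[0.969, 0.249, -0.0], [0.249, -0.969, 0.0], [-0.0, -0.0, -1.0]]
force: [-2.2, 0.4, 0.5]
opening: -0.0
grasp_force: 0.9
```

>>> move_arm:
  deltas:
    - [[0,0,-0.006],[0.001,0.0006,0],1]
    - [[0,0,-0.011],[0.0019,0.0012,0],1]
    - [[0,0,-0.017],[0.0029,0.0018,0],1]
    - [[0,0,-0.017],[0.0029,0.0018,0],1]

```text
clock: 12.07
tool_pos: [0.5431, 0.2354, 0.0488]
ee_rot: [[0.981, 0.195, 0.0], [0.195, -0.981, 0.0], [0.0, -0.0, -1.0]]
force: [-2.0, 0.4, 0.8]
opening: 0.0001
grasp_force: 0.8
```

```bash
python3 -W ignore w.py -98
python3 - <<'E'
from h import *
for n in('scene','top'):
    s=snap(n); im=s['color'].astype(int); m=(im[...,0]>130)&(im[...,1]>100)&(im[...,2]<100)&(im[...,0]-im[...,2]>90)
    P=np.argwhere(m)[:,::-1]; W=np.array([ray(s,p,.063)[:2] for p in P])-([.5755,.180] if n=='top' else [.5782,.182])
    d=np.hypot(*W.T); W=W[(d>.025)&(d<.085)&(W[:,0]>-.04)&(W[:,0]<.03)]; q=W.mean(0); print(n,len(W),q,np.degrees(np.arctan2(q[1],q[0])))
E
```

```text
F [-2.03889342  0.44343867  0.83666495] [0.54308278 0.23541392 0.04879504] 11.252815731877154
top red -97.1 idx -95.4 todo 1.6 35 spread 4.1
scene red -99.2 idx -99.4 todo -0.2 54 spread 6.6
scene 21 [-0.00487048  0.04518036] 96.15276925240379
top 4 [0.00092453 0.02888477] 88.16672102772708
```

>>> move_arm:
  deltas:
    - [[0,0,-0.006],[0.001,0.0005,0],1]
    - [[0,0,-0.011],[0.002,0.001,0],1]
    - [[0,0,-0.017],[0.003,0.0014,0],1]
    - [[0,0,-0.022],[0.004,0.0018,0],1]
    - [[0,0,-0.022],[0.004,0.0018,0],1]

```text
clock: 12.68
tool_pos: [0.543, 0.2362, 0.0482]
ee_rot: [[0.992, 0.127, -0.007], [0.127, -0.992, -0.002], [-0.007, 0.001, -1.0]]
force: [-10.5, -1.9, 6.5]
opening: 0.0002
grasp_force: 4.8
```

The force has risen and the tool has stopped advancing, so the lever is at its stop. Now I'll retreat.

>>> move_arm:
  deltas:
    - [[0,0,0],[-0.008,-0.001,0],1]
    - [[0,0,0],[-0.022,-0.003,0],1]
    - [[0,0,0],[-0.036,-0.005,0],1]
    - [[0,0,0],[-0.036,-0.005,0.03],1]
    - [[0,0,0],[-0.036,-0.005,0.07],1]
    - [[0,0,0],[-0.036,-0.005,0.11],1]
    - [[0,0,0],[-0.036,-0.005,0.15],1]
    - [[0,0,0],[-0.05,0.035,0.18],1]
    - [[0,0,0],[-0.08,0.07,0.18],1]
    - [[0,0,0],[-0.1,0.1,0.18],1]
    - [[0,0,0],[-0.1,0.1,0.18],1]

```text
clock: 13.6
tool_pos: [0.4446, 0.3416, 0.2304]
ee_rot: [[0.991, 0.13, 0.002], [0.13, -0.991, 0.005], [0.003, -0.004, -1.0]]
force: [-0.0, -0.6, -1.0]
opening: -0.0001
grasp_force: 0.0
```

```bash
python3 -W ignore w.py -98
python3 - <<'E'
from h import *
save(snap('scene'),'s6.png',(170,140,410,290),3.3)
E
```

```text
F [-0.01067318 -0.59347374 -0.98744714] [0.44458613 0.34164378 0.23035909] 7.475816434090857
top red -97.1 idx -95.8 todo 1.3 33 spread 3.8
scene red -99.0 idx -98.9 todo 0.2 51 spread 6.1
```

View pics/s6.png

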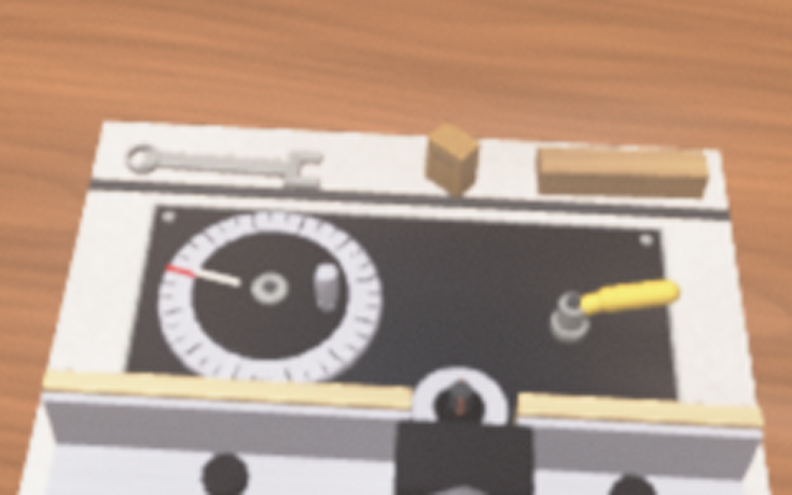

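The index meets the red line at (193,272). The lever points left, with its tip at (675,292), and the loose things are where they were.

```bash
python3 -c "
from workcell import workorder
print(workorder.job_done())"
```

```text
the job is handed in; nothing more can be done
None
```

The job is handed in; no verdict came back. At the last look the index was within about 1.5° of the red line, the lever was pushed to its stop, the loose things on the board were in place, and the arm was clear at 13.6 s.

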